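# Gauge two ferrules and hold the hardware box open

## Task

Slide the brass ferrule with the wide bore, which fits, onto the upright gauge pin until it sits fully down on the base, and put the one whose bore is too tight for the pin into the shallow wooden dish. Then lift the sprung lid of the hardware box by its handle and hold it open at 50 degrees from shut so I can put the good ferrule away: finish while still holding the lid there, because it springs shut when let go. Leave the mallet, the tumbler and the awl alone.

Things in the scene. Friction and masses are not known exactly. Their poses are not given: they have to be found in the camera images.
- wide_center (a point): centre (half-way up) of the brass ferrule that fits the pin: a plain tube standing on end, 26 mm outside diameter, 36 mm tall, with an open 19 mm bore right through (wall 3.5 mm), 60 g or so; z is the tube's axis; it looks like the other one but has the visibly wider bore
- tight_center (a point): centre (half-way up) of the other brass ferrule: also 26 mm outside, 36 mm tall and standing on end, but with an 11 mm bore (wall 7.5 mm) that will not go over the pin; 90 g or so; z is the tube's axis. The two ferrules may start in either of two places nearest the robot
- pin_foot (a point): foot of the gauge pin: the point on the pin's axis at the top face of its base, z up along the pin. The steel pin is 15 mm in diameter and stands 46 mm above this point, its top 8 mm tapering to 7 mm across; its base is a fixed dark steel block 60 x 60 mm, 12 mm thick, on the table
- dish: fixed square tray of dark wood, 120 x 120 mm outside, 24 mm high, walls and floor 4 mm thick (inside 112 x 112 mm); origin under its centre, x and y along its sides, z up
- hardware_box: fixed box of pale frosted plastic, 150 mm (x) by 200 mm (y), 90 mm high, with its hinged lid on top; origin under the centre of the box, z up, its x axis points from the handle side to the hinge side (away from the robot, up to 15 degrees askew)
- lid (a joint): angle of the box's lid in rad: 0 shut, growing as the handle side rises; 50 degrees is 0.873. A spring and the lid's weight shut it from any angle below its stop at 1.5; holding it at the handle takes under 3 N
- lid_handle (a point): middle of the lid's handle bar: a round steel bar 12 mm thick and 100 mm long, parallel to the hinge (box y), 45 mm out from the lid's front edge in the plane of the lid, carried by two 12 mm side arms 100 mm apart; free gap of 88 mm between the arms and 39 mm between bar and lid edge. About 94 mm above the table when shut. The bar turns with the lid, so held between fingers from straight above it rolls between them
- lid_hinge (a point): middle of the hinge axis, along the far top edge of the box, at the lid's mid-thickness (the true axis lies 3 mm below); the bar is 195 mm from it. The lid is 6 mm thick
- mallet: a mallet lying on the table beyond the work: white cylindrical nylon head (56 mm across, 80 mm long) and a 26 mm thick wooden handle, about 240 mm long in all; a bystander, leave alone
- tumbler: a dark purple tumbler, 70 mm across, 85 mm tall, standing at the left of the work; origin under its centre; a bystander, leave alone
- awl: an awl with a light wooden handle, about 150 mm long, lying beyond the work at the left; a bystander, leave alone
There are look-alikes about, which are no part of the job. Several things look just like the part that bears pin_foot: the one meant starts farthest to the robot's right.

How it is judged:
On the way:
1. the wide ferrule is seated on the gauge pin and the tight one lies in the dish, with the lid still shut (horizontal distance between wide_center and pin_foot below 0.004 m and z of wide_center in the frame of pin_foot between 0.014 and 0.0215 m and angle between the z axis of wide_center and the z axis of pin_foot, either way round below 0.12 rad and x of tight_center in the frame of dish between -0.054 and 0.054 m and y of tight_center in the frame of dish between -0.054 and 0.054 m and z of tight_center in the frame of dish between 0.01 and 0.027 m and value of joint lid below 0.1 rad), for 0.2 s.
At the end, for the whole second after the job is handed in: The lid is held still by the fingers at 50 degrees, within 7 degrees either way; the wide ferrule sits upright on the gauge pin, its foot within 3.5 mm of the base; the tight ferrule rests on the floor of the dish (horizontal distance between wide_center and pin_foot below 0.004 m and z of wide_center in the frame of pin_foot between 0.014 and 0.0215 m and angle between the z axis of wide_center and the z axis of pin_foot, either way round below 0.12 rad and x of tight_center in the frame of dish between -0.054 and 0.054 m and y of tight_center in the frame of dish between -0.054 and 0.054 m and z of tight_center in the frame of dish between 0.01 and 0.027 m and value of joint lid between 0.751 and 0.995 rad and velocity of joint lid between -0.08 and 0.08 rad/s and contact force between the fingers and hardware_box above 0.4 N); the arm keeps its last pose, push and grip.
It fails at once if the mallet is moved by more than 3 cm (distance of mallet from where it was at the start of the episode above 0.03 m).
It fails at once if the tumbler is moved by more than 3 cm (distance of tumbler from where it was at the start of the episode above 0.03 m).
It fails at once if the awl is moved by more than 3 cm (distance of awl from where it was at the start of the episode above 0.03 m).
It also fails if it takes over 64 s, if anything falls off the work surface, if the arm or the gripper's body presses on something with over 40 N, if the wrist force passes 120 N, or if a joint passes its speed limit or range.

## Robot

A 6-joint arm with a two-finger parallel gripper is mounted at the origin on the work surface. World frame = base frame: x ahead of the robot, y to its left, z up, the work surface at z = 0. Lengths are in m, angles in rad, forces in N, time in s.
With the tool pointing down it reaches from about 0.375 to 0.825 m from the base axis. Payload 5.5 kg.
Tool frame: the origin (TCP) lies midway between the tips of the shut fingers; the grasp point (between the pads) lies 19 mm behind it; z points along the fingers, y is the line along which they close (so a half turn about z gives the same grasp; the last joint's range is limited). The gripper opens to 85 mm and grips with 20 to 120 N. Pads are 22 mm wide; open, the fingers measure 114 mm over their backs; the gripper's body (76 mm by 85 mm) begins 54 mm behind the grasp point. The pads swing forward as they close: fully open they stand 13 mm farther back than shut.
Start: joints at [-1.149, 0.314, -0.047, 1.21, 0, 1.571], TCP at [0.246, -0.547, 0.231] pointing down, gripper open.
Joint ranges: [-2.67, 2.67], [-0.69, 1.73], [-1.03, 1.25], [-2.08, 2.16], [-1.42, 1.45], [-3.14, 3.14]. Speed limits (rad/s): [2.39, 2.39, 3.01, 3.14, 3.14, 3.14].

## Interface

Orientations are given as a rotation vector (axis times angle).
In Python, from plant import ctrl gives the robot as it stands.
- The arm moves only by the tool apply_moves, never from a script. Its argument "increments" is a list of rows, each an object with "xyz": the shift along the tool's x, y, z in cm, a list of three; "dr": the turn, a rotation vector about the tool's x, y, z in degrees, a list of three. A call has 1 to 12 rows; each row shifts and turns the commanded pose from where the row before left it, along the tool's axes as they then stand; what a row does not reach is not made up. A row lasts 1/10 s, in which the tool goes at most 50 mm and 8.59 degrees, less where a joint would pass 70% of its speed; a pose out of reach is approached as far as the arm can. A call with a gripper value outside its range is refused whole. "grip" is the closure, from -1 (fully open) to 1 (shut), so that 0 is half open, set as the call begins (left out, the last holds). The fingers move at their own pace and stop on an object; "newtons" is the grip in N (left out, the last holds). Time passes only in rows, so rows that do not move let the fingers close. It gives the time, the measured TCP pose, the force, the opening and the grip force at its end, in the units of the state.
- ctrl.sense(): the state, without advancing time (a new reading comes with each control period).
- ctrl.camera(name): name is "scene" or "top"; returns a dict with "color" (400x640x3 uint8, red, green, blue), "depth" (400x640 float32, m along the optical axis (not along the pixel's ray), 0 where there is no reading), "vertical_fov" (degrees; the focal length in pixels is half the picture's height over the tangent of half this angle, whatever the lens; pixels are square), "cx", "cy" (the principal point, pixels), "D" ([k1, k2, p1, p2, k3] as OpenCV has them; the pictures are not rectified), "T" (4x4, takes a point from camera to world coordinates). Camera axes: x right, y down, z forward; pixel columns grow to the right and rows downward; lengths in m; the calibration is good to about 2 mm. A picture is of the moment at which its call begins.
- ctrl.job_done(): hands the job in; it is judged then, once.
Trained networks look in a picture, given as the dict that the camera call returned (one of the last four; its "shot" number tells which), for a name from the list of things; names that differ only in an ending like _2 or _b are one class to them, and where a whole thing is asked for, a point or a joint stands for the part that bears it (a point fixed in the world has none). Each returns a list of dicts, best first, with "confidence" (0 to 1); they miss things now and then, are a little off and sometimes report something else, mostly with a low value. They report only what shows in the picture. A call takes as long as a camera call. They do not tell look-alikes from the thing itself.
- ctrl.search_frame(picture, thing): "box" ([left, top, right, bottom] in pixels, round what is visible of it).
- ctrl.tip_of(picture, thing): "centre" ([column, row] in pixels: a listed point, or the origin of a listed thing).
The state is a dict: "time_s": time; "q": joint angles; "qvel": joint speeds; "effort": joint torques, N m; "eef_pos": TCP position; "tool_rot": TCP orientation; "contact_force": force on the tool from outside, world axes, zero at the start; "ft_torque": the same for the moment, N m; "width": finger opening in m; "gripper_force": force on a finger pad.
Only numpy, scipy, OpenCV 4.12 (cv2) and the standard library are available. Lean on these libraries where they do the work, as an engineer would, in place of code of your own. Each camera call takes 0.05 s, during which the arm holds its last target. There are 200 camera calls.

## Working session

There is one attempt and no reset: what is moved stays moved. The work goes in short steps, Python scripts to look and compute and a tool call to move; the robot and the scene stay as the last step left them, time stands still between calls to the robot, and variables do not carry over. Pictures are saved under pics/ and viewed, at most 10 in all, crops included, and the job is handed in when it is done.

Besides the shell and the picture viewer there is one more tool, called after "Emit:" by a JSON object that holds its "api" and its "payload", one argument or row to a line. apply_moves: Moves the arm, as the interface text tells. Its arguments: {"type":"object","properties":{"increments":{"type":"array","items":{"type":"object","properties":{"xyz":{"type":"array","items":{"type":"number"}},"dr":{"type":"array","items":{"type":"number"}}}}},"grip":{"type":"number"},"newtons":{"type":"number"}},"required":["increments"]}

```bash
mkdir -p pics; ls; cat > h.py <<'E'
import numpy as np, cv2, pickle
from plant import ctrl
def K(p):
    f=200/np.tan(np.radians(p["vertical_fov"])/2)
    return np.array([[f,0,p["cx"]],[0,f,p["cy"]],[0,0,1.]])
def ray(p,uv):
    n=cv2.undistortPoints(np.array([[uv]],float),K(p),np.array(p["D"],float))[0,0]
    T=np.array(p["T"]); return T[:3,3], T[:3,:3]@np.array([n[0],n[1],1.])
def at_z(p,uv,z):
    o,d=ray(p,uv); return o+d*(z-o[2])/d[2]
def at_depth(p,uv):
    o,d=ray(p,uv); u,v=np.round(uv).astype(int); return o+d*p["depth"][v,u]
def tri(views):
    A=np.zeros((3,3));b=np.zeros(3)
    for p,uv in views:
        o,d=ray(p,uv); d=d/np.linalg.norm(d); M=np.eye(3)-np.outer(d,d); A+=M;b+=M@o
    return np.linalg.solve(A,b)
def cloud(p):
    v,u=np.mgrid[:400,:640]; uv=np.stack([u,v],-1).reshape(-1,1,2).astype(float)
    n=cv2.undistortPoints(uv,K(p),np.array(p["D"],float))[:,0]
    z=p["depth"].reshape(-1,1); T=np.array(p["T"])
    return (np.hstack([n,np.ones_like(z)])*z@T[:3,:3].T+T[:3,3]).reshape(400,640,3)
def project(p,X):
    T=np.array(p["T"]); c=T[:3,:3].T@(np.array(X,float)-T[:3,3])
    return cv2.projectPoints(c.reshape(1,1,3),np.zeros(3),np.zeros(3),K(p),np.array(p["D"],float))[0][0,0]
E
python3 - <<'E'
from h import *
np.set_printoptions(precision=4,suppress=True)
P={}
for n in("scene","top"):
    p=P[n]=ctrl.camera(n); cv2.imwrite(f"pics/{n}0.png",p["color"][:,:,::-1])
    print(n,p["vertical_fov"],p["D"],np.array(p["T"]).tolist())
    for t in["wide_center","tight_center","pin_foot","dish","hardware_box","lid_handle","lid_hinge"]:
        for r in ctrl.tip_of(p,t)[:5]: print(t,np.round(r["centre"],1),round(r["confidence"],2),at_depth(p,r["centre"]))
pickle.dump(P,open("p0.pkl","wb"))
s=ctrl.sense();print(s)
E
```

```text
pics
scene 44.49278898977576 [0.0157 0.     0.     0.     0.    ] [[0.8168144440676427, 0.4624046060410461, -0.3449581775730109, 0.9071664241144926], [0.5767536321563351, -0.6680276036534055, 0.47020672958983006, -0.44975754752634817], [-0.013015827170910373, -0.5830275302840454, -0.8123481317599884, 1.0395615641030167], [0.0, 0.0, 0.0, 1.0]]
tight_center [318.1 180.6] 0.59 [0.4382 0.1838 0.037 ]
pin_foot [336.6 236.3] 0.81 [0.564  0.0848 0.0094]
pin_foot [323.4 147.8] 0.73 [0.3706 0.3042 0.0111]
pin_foot [271.3 127. ] 0.67 [0.2169 0.2662 0.0367]
pin_foot [411.3 153.6] 0.58 [0.5867 0.4176 0.0197]
dish [390.8 199.2] 0.69 [0.614  0.2641 0.0013]
hardware_box [282.2 330.4] 0.72 [ 0.6271 -0.2047  0.0964]
hardware_box [428.3 232.7] 0.66 [0.7464 0.2134 0.0236]
lid_handle [221.9 294.6] 0.66 [ 0.4763 -0.216   0.0976]
lid_hinge [306.9 324.9] 0.76 [ 0.6611 -0.1676  0.0975]
top 43.37474868496955 [-0.0887  0.      0.      0.      0.    ] [[0.01767471191367575, -0.9858480008981075, 0.16670729943218784, 0.25562701222888207], [-0.9997502127170488, -0.015144558612360961, 0.016436377844656517, 0.09000
[... 435 characters left out ...]
]
dish [275.4 163.3] 0.77 [0.6051 0.2605 0.0022]
hardware_box [424.1 169.5] 0.87 [ 0.5713 -0.1808  0.0973]
lid_handle [436.4 205.1] 0.69 [ 0.4671 -0.2133  0.1023]
lid_hinge [419.  137.4] 0.93 [ 0.6959 -0.1857 -0.002 ]
{'time_s': 0.8, 'q': array([-1.149 ,  0.3135, -0.0471,  1.2102, -0.    ,  1.5708]), 'qvel': array([ 0.0015,  0.0007,  0.0004,  0.0009,  0.001 , -0.0006]), 'effort': array([  0.0001, -53.9387,  34.0034,   0.0011,  -0.0001,  -0.    ]), 'eef_pos': array([ 0.2456, -0.5474,  0.2313]), 'tool_rot': array([ 3.072 ,  0.6576, -0.    ]), 'contact_force': array([-0.6385, -0.3931, -0.6315]), 'ft_torque': array([ 0.0366,  0.0089, -0.0077]), 'gripper_force': 0.0, 'width': 0.08515155124649817}
```

View both.

```bash
python3 - <<'E'
import cv2
a=cv2.imread("pics/scene0.png");b=cv2.imread("pics/top0.png")
cv2.imwrite("pics/s1.png",a); 
cv2.imwrite("pics/t1.png",cv2.resize(b[100:330,180:500],(800,575),interpolation=cv2.INTER_CUBIC))
E
```

```text
(no output)
```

View pics/scene0.png

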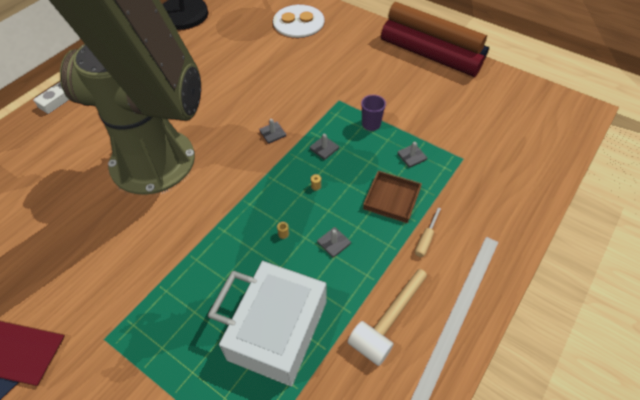

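View pics/t1.png

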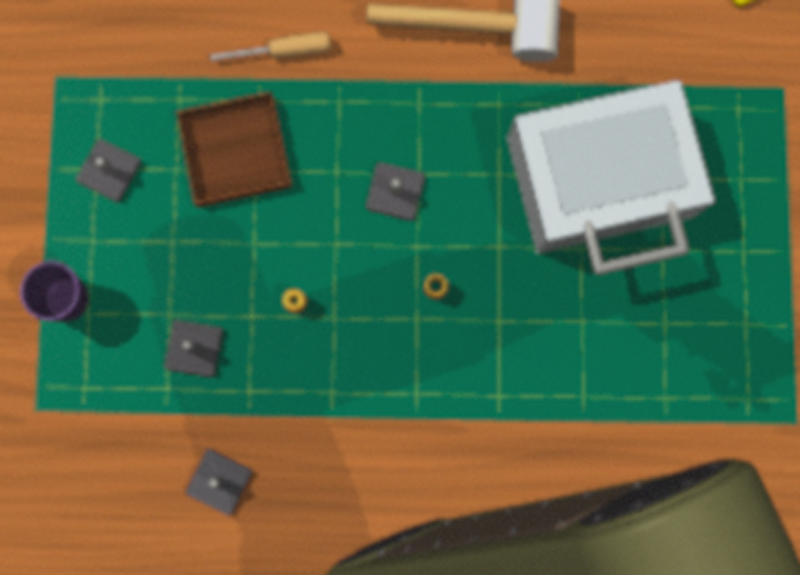

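```bash
cat > meas.py <<'E'
from h import *
np.set_printoptions(precision=4,suppress=True)
P=pickle.load(open("p0.pkl","rb")); s,t=P["scene"],P["top"]
def crop(p,c,r=22): 
    c=np.round(c).astype(int); return cv2.resize(p["color"][c[1]-r:c[1]+r,c[0]-r:c[0]+r,::-1],(260,260),interpolation=cv2.INTER_CUBIC)
def mask_brass(p,c,r=16):
    h=cv2.cvtColor(p["color"],cv2.COLOR_RGB2HSV).astype(int)
    m=(h[...,0]>10)&(h[...,0]<32)&(h[...,1]>110)&(h[...,2]>60)
    w=np.zeros_like(m); c=np.round(c).astype(int); w[c[1]-r:c[1]+r,c[0]-r:c[0]+r]=1
    m=m&w; m=cv2.morphologyEx(m.astype(np.uint8),cv2.MORPH_CLOSE,np.ones((7,7)))
    y,x=np.nonzero(m); return np.array([x.mean(),y.mean()]),len(x),(x.min(),y.min(),x.max(),y.max())
rows=[]
for nm,a,b in(("right",(283,231),(354,213)),("left",(316,182),(297.5,219))):
    ca,na,ba=mask_brass(s,a); cb,nb,bb=mask_brass(t,b)
    print(nm,ca,na,ba,cb,nb,bb,"tri",tri([(s,ca),(t,cb)]),at_z(s,ca,.018),at_z(t,cb,.018))
C=cloud(t);S=cloud(s)
for nm,X in(("right",(.457,.02)),("left",(.432,.187))):
    for q in(S,C):
        k=(np.hypot(q[...,0]-X[0],q[...,1]-X[1])<.022)&(q[...,2]>.028)
        print(nm,"high pts",k.sum(),q[k].mean(0) if k.any() else 0, q[k][:,2].max() if k.any() else 0)
print("pin net tri",tri([(s,(336.6,236.3)),(t,(336,175.6))]))
for q in(S,C):
    k=(np.hypot(q[...,0]-.562,q[...,1]-.08)<.05)&(q[...,2]>.007)&(q[...,2]<.018); pts=q[k]
    r=cv2.minAreaRect(pts[:,:2].astype(np.float32)*1000);print("base",k.sum(),r,np.median(pts[:,2]))
    k=(np.hypot(q[...,0]-.562,q[...,1]-.08)<.03)&(q[...,2]>.025);print("pin",k.sum(),q[k].mean(0),q[k][:,2].max())
print("dish tri",tri([(s,(390.8,199.2)),(t,(275.4,163.3))]))
print("handle tri",tri([(s,(221.9,294.6)),(t,(436.4,205.1))]),"hinge",tri([(s,(306.9,324.9)),(t,(419,137.4))]))
print("handle z94",at_z(s,(221.9,294.6),.094),at_z(t,(436.4,205.1),.094),"hinge",at_z(s,(306.9,324.9),.093),at_z(t,(419,137.4),.093))
for q in(S,C):
    k=(q[...,2]>.08)&(q[...,2]<.11)&(q[...,0]>.5)&(q[...,0]<.78)&(q[...,1]<-.02)&(q[...,1]>-.35)
    print("lid",k.sum(),cv2.minAreaRect(q[k][:,:2].astype(np.float32)*1000),np.median(q[k][:,2]))
    k=(q[...,2]>.08)&(q[...,2]<.11)&(q[...,0]<.54)&(q[...,0]>.42)&(q[...,1]<-.1)&(q[...,1]>-.35);print("bar",k.sum())
cv2.imwrite("pics/crop1.png",np.vstack([np.hstack([crop(p,c) for c in L]) for p,L in((s,[(283,231),(316,182),(336,238)]),(t,[(354,213),(297,219),(337,174)]))]))
E
python3 meas.py
```

```text
right [282.6015 229.5564] 133 (np.int64(278), np.int64(222), np.int64(287), np.int64(237)) [354. 214.] 69 (np.int64(350), np.int64(210), np.int64(358), np.int64(218)) tri [0.4484 0.0177 0.0234] [0.4461 0.0204 0.018 ] [0.4489 0.0172 0.018 ]
left [315.4118 181.521 ] 119 (np.int64(311), np.int64(175), np.int64(320), np.int64(189)) [297.5652 219.9855] 69 (np.int64(293), np.int64(216), np.int64(302), np.int64(224)) tri [0.4276 0.186  0.0231] [0.4253 0.1893 0.018 ] [0.4281 0.1863 0.018 ]
right high pts 60 [0.4478 0.0181 0.034 ] 0.038865692567654264
right high pts 29 [0.4477 0.0187 0.0357] 0.042935524435405936
left high pts 66 [0.4265 0.1862 0.0352] 0.040231005979342704
left high pts 51 [0.4274 0.1869 0.0359] 0.042246566962393484
pin net tri [0.5667 0.075  0.0237]
base 465 ((571.4232788085938, 79.44617462158203), (83.83450317382812, 76.23468017578125), 77.03491973876953) 0.012455229350481156
pin 59 [0.5672 0.0657 0.0463] 0.061460290033688136
base 335 ((561.5443725585938, 81.69356536865234), (86.33831024169922, 87.5213851928711), 65.88154602050781) 0.01159870932754603
pin 26 [0.5648 0.068  0.05  ] 0.05993881578350857
dish tri [ 0.6098  0.264  -0.0036]
handle tri [ 0.4704 -0.2149  0.0874] hinge [ 0.664  -0.1679  0.1037]
handle z94 [ 0.4747 -0.2151  0.094 ] [ 0.4683 -0.215   0.094 ] hinge [ 0.6599 -0.1662  0.093 ] [ 0.6684 -0.1684  0.093 ]
lid 7141 ((574.6837158203125, -187.6433563232422), (181.56654357910156, 202.2024383544922), 14.037250518798828) 0.09686138934820321
bar 1442
lid 3519 ((576.1588134765625, -187.489990234375), (179.445556640625, 203.64218139648438), 12.543050765991211) 0.09737497979233711
bar 836
```

View pics/crop1.png

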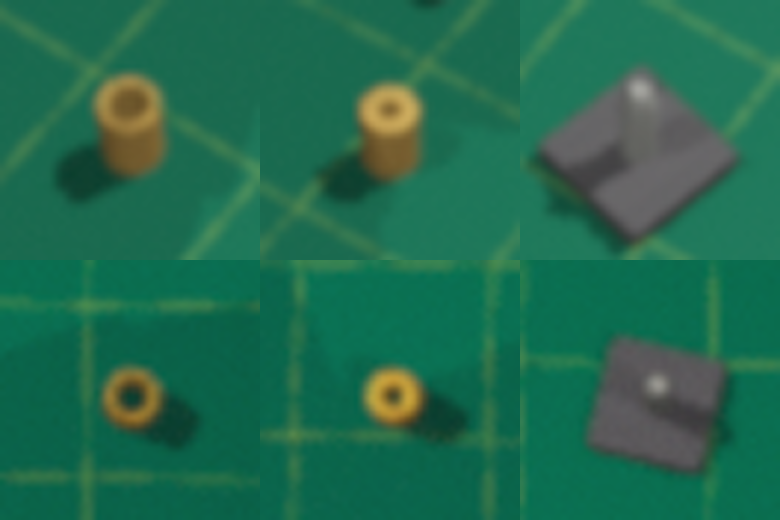

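Scene: the right ferrule (scene 283,231 / top 354,214) shows the wide bore, and the left one (316,182 / 297,220) the narrow bore. The pin candidates in the top view are (336,175), (258,241), (222,168) and (269,292). The one farthest right is (336,175), beside the box. The close crop confirms the wide ferrule is on the right and that this pin is upright on its dark block.

```bash
cat > fit.py <<'E'
from h import *
from scipy.optimize import minimize
def cyl(x,y,z0,z1,r0,r1=None):
    a=np.linspace(0,2*np.pi,24,endpoint=False); r1=r0 if r1 is None else r1
    return np.array([[x+r*np.cos(t),y+r*np.sin(t),z] for r,z in((r0,z0),(r1,z1)) for t in a])
def box(x,y,w,sx,sy,z0,z1):
    c,s=np.cos(w),np.sin(w)
    return np.array([[x+c*i*sx/2-s*j*sy/2,y+s*i*sx/2+c*j*sy/2,z] for i in(-1,1) for j in(-1,1) for z in(z0,z1)])
U=8
def sil(p,parts,roi):
    x0,y0,x1,y1=roi; m=np.zeros(((y1-y0)*U,(x1-x0)*U),np.uint8)
    for X in parts:
        uv=np.array([project(p,q) for q in X]); uv=((uv-[x0,y0]+.5)*U-.5)
        cv2.fillConvexPoly(m,cv2.convexHull(np.round(uv).astype(np.int32)),255)
    return cv2.GaussianBlur(cv2.resize(m,(x1-x0,y1-y0),interpolation=cv2.INTER_AREA).astype(float)/255,(0,0),1)
def fit(views,parts,x0,step):   # views: (p,roi,mask01)
    f=lambda v:sum(((sil(p,parts(v),r)-m[r[1]:r[3],r[0]:r[2]])**2).sum() for p,r,m in views)
    s=np.vstack([x0]+[np.array(x0)+np.eye(len(x0))[i]*step[i] for i in range(len(x0))])
    r=minimize(f,x0,method="Nelder-Mead",options=dict(initial_simplex=s,xatol=1e-4,fatol=1e-3,maxiter=200)); return r.x,r.fun
def hsv(p): return cv2.cvtColor(p["color"],cv2.COLOR_RGB2HSV).astype(int)
def brass(p):
    h=hsv(p); m=((h[...,0]>8)&(h[...,0]<30)&(h[...,1]>110)&(h[...,2]>60)).astype(np.uint8)
    return cv2.morphologyEx(m,cv2.MORPH_CLOSE,np.ones((5,5))).astype(float)
def grey(p,s=75): h=hsv(p); return (h[...,1]<s).astype(float)
def roi(c,r): c=np.round(c).astype(int); return (c[0]-r,c[1]-r,c[0]+r,c[1]+r)
E
cat > f1.py <<'E'
from fit import *
np.set_printoptions(precision=4,suppress=True)
P=pickle.load(open("p0.pkl","rb")); s,t=P["scene"],P["top"]
for nm,vv in(("both",(s,t)),("s",(s,)),("t",(t,))):
  for n,X in(("wide",(.448,.018)),("tight",(.427,.186))):
    V=[(p,roi(project(p,(*X,.018)),14),brass(p)) for p in vv]
    print(nm,n,fit(V,lambda v:[cyl(v[0],v[1],0,.036,.013)],X,[.004,.004]))
  V=[(p,roi(project(p,(.563,.07,.018)),24),grey(p)) for p in vv]
  print(nm,"pin",fit(V,lambda v:[box(v[0],v[1],v[2],.06,.06,0,.012),cyl(v[0],v[1],.012,.058,.0075,.0055)],[.563,.072,-.2],[.004,.004,.1]))
  def lid(v):
    c,q=np.cos(v[2]),np.sin(v[2]); B=lambda a,b,sx,sy,z0,z1:box(v[0]+c*a-q*b,v[1]+q*a+c*b,v[2],sx,sy,z0,z1)
    return [B(0,0,.15,.2,0,.096),B(-.12,0,.012,.112,.087,.099),B(-.0975,.05,.045,.012,.087,.099),B(-.0975,-.05,.045,.012,.087,.099)]
  V=[(p,roi(project(p,(.57,-.19,.05)),62),grey(p,60)) for p in vv]
  x,f=fit(V,lid,[.585,-.187,.23],[.01,.01,.1]); print(nm,"box",x,f,"bar",x[:2]-.12*np.array([np.cos(x[2]),np.sin(x[2])]))
E
python3 f1.py
```

```text
both wide (array([0.4475, 0.0189]), np.float64(26.342254550652033))
both tight (array([0.4272, 0.1871]), np.float64(26.0758590299945))
both pin (array([ 0.5659,  0.0688, -0.2202]), np.float64(66.57124655310983))
both box [ 0.5902 -0.1842  0.2411] 511.6268656979933 bar [ 0.4737 -0.2129]
s wide (array([0.4465, 0.02  ]), np.float64(14.990232906610093))
s tight (array([0.4259, 0.1886]), np.float64(15.23747300519733))
s pin (array([ 0.5647,  0.0698, -0.2377]), np.float64(37.838267305594925))
s box [ 0.5893 -0.1836  0.241 ] 156.06701756934626 bar [ 0.4728 -0.2123]
t wide (array([0.4483, 0.0174]), np.float64(7.699376940186743))
t tight (array([0.4279, 0.186 ]), np.float64(7.546066921764269))
t pin (array([ 0.5663,  0.0672, -0.2228]), np.float64(21.27464224442909))
t box [ 0.5915 -0.1855  0.2449] 312.94698121108314 bar [ 0.475  -0.2146]
```

Emit:
{"api": "apply_moves", "payload": {
  "increments": [
    {"dr":[0,0,-8.2],"xyz":[0,-2,0]},
    {"dr":[0,0,-8.2]},
    {"dr":[0,0,-8.2]},
    {"dr":[0,0,-8.2]},
    {"dr":[0,0,-8.2]},
    {"dr":[0,0,-8.2]},
    {"dr":[0,0,-8.2]},
    {"dr":[0,0,-8.2]}
  ],
  "grip": -1,
  "newtons": 40
}}

```text
schema error: expected keys xyz, dr
```

Emit:
{"api": "apply_moves", "payload": {
  "increments": [
    {"xyz":[0,0,0],"dr":[0,0,-8.2]},
    {"xyz":[0,0,0],"dr":[0,0,-8.2]},
    {"xyz":[0,0,0],"dr":[0,0,-8.2]},
    {"xyz":[0,0,0],"dr":[0,0,-8.2]},
    {"xyz":[0,0,0],"dr":[0,0,-8.2]},
    {"xyz":[0,0,0],"dr":[0,0,-8.2]},
    {"xyz":[0,0,0],"dr":[0,0,-8.2]},
    {"xyz":[0,0,0],"dr":[0,0,-8.4]},
    {"xyz":[3,1.2,0],"dr":[0,0,0]},
    {"xyz":[3,1.2,0],"dr":[0,0,0]},
    {"xyz":[3,1.2,0],"dr":[0,0,0]},
    {"xyz":[3,1.2,0],"dr":[0,0,0]}
  ],
  "grip": -1,
  "newtons": 40
}}

```text
time_s: 2.0
eef_pos: [0.294, -0.4263, 0.2313]
tool_rot: [2.222, 2.22, 0.0]
contact_force: [-0.1, 0.4, 0.6]
width: 0.085
gripper_force: 0.0
```

Emit:
{"api": "apply_moves", "payload": {
  "increments": [
    {"xyz":[3.7,1.28,0],"dr":[0,0,0]},
    {"xyz":[3.7,1.28,0],"dr":[0,0,0]},
    {"xyz":[3.7,1.28,0],"dr":[0,0,0]},
    {"xyz":[3.7,1.28,0],"dr":[0,0,0]},
    {"xyz":[3.7,1.28,0],"dr":[0,0,0]},
    {"xyz":[3.7,1.28,0],"dr":[0,0,0]},
    {"xyz":[3.7,1.28,0],"dr":[0,0,0]},
    {"xyz":[3.7,1.28,0],"dr":[0,0,0]},
    {"xyz":[3.7,1.28,0],"dr":[0,0,0]},
    {"xyz":[3.7,1.28,2],"dr":[0,0,0]},
    {"xyz":[3.7,1.28,4],"dr":[0,0,0]},
    {"xyz":[3.7,1.28,4],"dr":[0,0,0]}
  ]
}}

```text
time_s: 3.2
eef_pos: [0.4461, 0.0102, 0.1397]
tool_rot: [2.22, 2.22, 0.003]
contact_force: [0.4, 0.6, 0.4]
width: 0.0854
gripper_force: 0.0
```

```bash
python3 -c "
from plant import ctrl
s=ctrl.sense();print(s['time_s'],s['q'],s['eef_pos'],s['tool_rot'])"
```

```text
3.2 [ 2.29185767e-02  8.54625204e-02 -5.47689786e-01  9.34560725e-01
 -1.08594983e-04  1.59384131e+00] [0.44607401 0.01018923 0.1397102 ] [2.22001932 2.21973834 0.00338228]
```

Emit:
{"api": "apply_moves", "payload": {
  "increments": [
    {"xyz":[0.1,0.03,0],"dr":[0,0,0]},
    {"xyz":[0,0,3],"dr":[0,0,0]},
    {"xyz":[0,0,3],"dr":[0,0,0]},
    {"xyz":[0,0,2],"dr":[0,0,0]},
    {"xyz":[0,0,1],"dr":[0,0,0]},
    {"xyz":[0,0,0],"dr":[0,0,0]},
    {"xyz":[0,0,0],"dr":[0,0,0]}
  ]
}}

```text
time_s: 3.9
eef_pos: [0.4459, 0.0093, 0.0508]
tool_rot: [2.222, 2.22, 0.001]
contact_force: [0.1, 0.1, 0.8]
width: 0.0852
gripper_force: 0.0
```

Emit:
{"api": "apply_moves", "payload": {
  "increments": [
    {"xyz":[0.95,0.16,0.5],"dr":[0,0,0]},
    {"xyz":[0,0,1],"dr":[0,0,0]},
    {"xyz":[0,0,1],"dr":[0,0,0]},
    {"xyz":[0,0,1],"dr":[0,0,0]},
    {"xyz":[0,0,0.5],"dr":[0,0,0]},
    {"xyz":[0,0,0.5],"dr":[0,0,0]},
    {"xyz":[0,0,0],"dr":[0,0,0]},
    {"xyz":[0,0,0],"dr":[0,0,0]}
  ]
}}

```text
time_s: 4.7
eef_pos: [0.4467, 0.019, 0.0048]
tool_rot: [-2.222, -2.221, 0.0]
contact_force: [0.2, -0.3, 0.3]
width: 0.0857
gripper_force: 0.0
```

Emit:
{"api": "apply_moves", "payload": {
  "increments": [
    {"xyz":[0,0,0],"dr":[0,0,0]},
    {"xyz":[0,0,0],"dr":[0,0,0]},
    {"xyz":[0,0,0],"dr":[0,0,0]},
    {"xyz":[0,0,0],"dr":[0,0,0]},
    {"xyz":[0,0,0],"dr":[0,0,0]},
    {"xyz":[0,0,0],"dr":[0,0,0]},
    {"xyz":[0,0,0],"dr":[0,0,0]},
    {"xyz":[0,0,0],"dr":[0,0,0]}
  ],
  "grip": 1,
  "newtons": 40
}}

```text
time_s: 5.5
eef_pos: [0.4469, 0.0191, 0.0052]
tool_rot: [2.222, 2.221, 0.001]
contact_force: [-1.2, -0.2, 6.3]
width: 0.025
gripper_force: 39.1
```

Emit:
{"api": "apply_moves", "payload": {
  "increments": [
    {"xyz":[0,0,-2],"dr":[0,0,0]},
    {"xyz":[0,0,-2],"dr":[0,0,0]},
    {"xyz":[0,0,-2],"dr":[0,0,0]},
    {"xyz":[0,0,-2],"dr":[0,0,0]},
    {"xyz":[1,2.36,0],"dr":[0,0,0]},
    {"xyz":[1,2.37,0],"dr":[0,0,0]},
    {"xyz":[1,2.37,0],"dr":[0,0,0]},
    {"xyz":[1,2.37,0],"dr":[0,0,0]},
    {"xyz":[1,2.37,0],"dr":[0,0,0]},
    {"xyz":[0,0,0],"dr":[0,0,0]},
    {"xyz":[0,0,0],"dr":[0,0,0]}
  ]
}}

```text
time_s: 6.6
eef_pos: [0.5647, 0.0691, 0.0842]
tool_rot: [-2.221, -2.221, 0.002]
contact_force: [-0.8, 0.3, -1.5]
width: 0.0251
gripper_force: 39.5
```

```bash
cat > look.py <<'E'
import sys; from fit import *
n=sys.argv[1]; P={c:ctrl.camera(c) for c in("scene","top")}; pickle.dump(P,open(f"p{n}.pkl","wb"))
X=np.array([float(v) for v in sys.argv[2].split(",")])
ims=[]
for p in P.values():
    c=np.round(project(p,X)).astype(int); r=32; im=p["color"][c[1]-r:c[1]+r,c[0]-r:c[0]+r,::-1]
    ims.append(cv2.resize(im,(390,390),interpolation=cv2.INTER_CUBIC)); print(c)
cv2.imwrite(f"pics/look{n}.png",np.hstack(ims))
s=ctrl.sense(); print(s["time_s"],s["eef_pos"],s["tool_rot"],s["width"])
E
python3 look.py 2 .566,.069,.08
```

```text
[334 226]
[338 171]
6.7 [0.56381389 0.06863808 0.08432531] [-2.22154517 -2.21990059  0.00236977] 0.025374698012229812
```

View pics/look2.png

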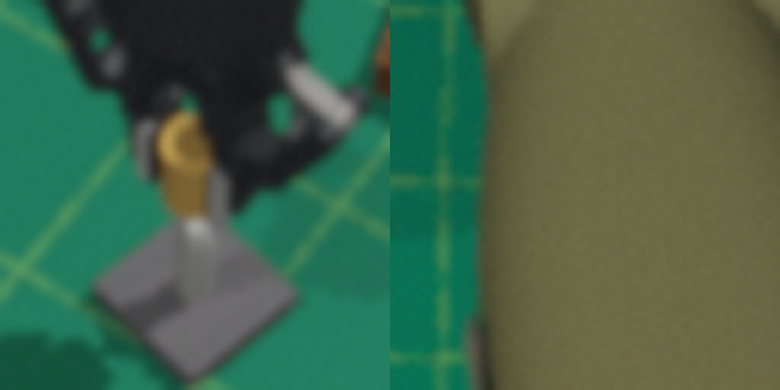

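```bash
python3 - <<'E'
from fit import *
p=pickle.load(open("p2.pkl","rb"))["scene"]
c=project(p,(.564,.0687,.097)); print(c)
m=brass(p)
for z in(.077,.079,.081):
  print(fit([(p,roi(c,14),m)],lambda v:[cyl(v[0],v[1],z,z+.036,.013)],[.564,.069],[.004,.004]))
print(fit([(p,roi(c,14),m)],lambda v:[cyl(v[0],v[1],v[2]-.018,v[2]+.018,.013)],[.564,.069,.097],[.004,.004,.004]))
E
```

```text
[333.27464592 221.22339133]
(array([0.55893924, 0.06942531]), np.float64(39.56533290688175))
(array([0.55976413, 0.06861372]), np.float64(40.372716693309904))
(array([0.56021016, 0.06739315]), np.float64(40.64286294104801))
(array([0.55954063, 0.06841039, 0.09813699]), np.float64(40.76388062657483))
```

Emit:
{"api": "apply_moves", "payload": {
  "increments": [
    {"xyz":[0,0.1,0.5],"dr":[0,0,0]},
    {"xyz":[0,0,0.5],"dr":[0,0,0]},
    {"xyz":[0,0,0.5],"dr":[0,0,0]},
    {"xyz":[0,0,0.5],"dr":[0,0,0]},
    {"xyz":[0,0,0.4],"dr":[0,0,0]},
    {"xyz":[0,0,0],"dr":[0,0,0]}
  ]
}}

```text
time_s: 7.3
eef_pos: [0.5655, 0.0689, 0.06]
tool_rot: [-2.222, -2.22, 0.002]
contact_force: [0.3, -0.3, -0.4]
width: 0.0254
gripper_force: 39.5
```

```bash
python3 - <<'E'
from fit import *
s=ctrl.sense(); print(s["time_s"],s["eef_pos"],s["contact_force"],s["width"])
p=ctrl.camera("scene"); c=np.round(project(p,(.566,.069,.05))).astype(int); r=28
cv2.imwrite("pics/look3.png",cv2.resize(p["color"][c[1]-r:c[1]+r,c[0]-r:c[0]+r,::-1],(560,560),interpolation=cv2.INTER_CUBIC))
E
```

```text
7.3 [0.5655453  0.06892783 0.060022  ] [ 0.32831617 -0.2599897  -0.35993689] 0.025415590903759805
```

View pics/look3.png

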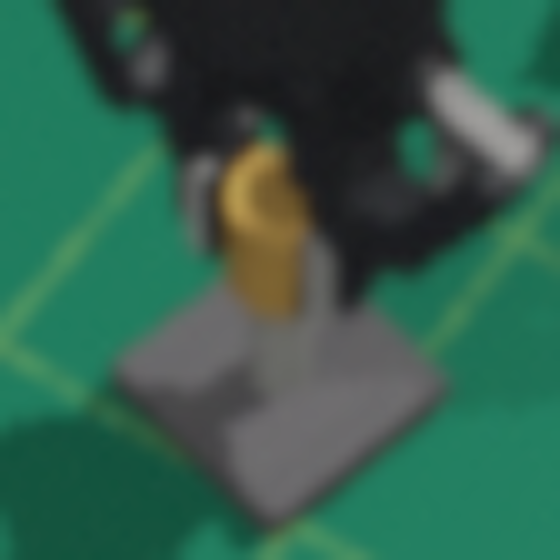

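The ferrule's foot (crop ~268,305) now covers the pin's tip and there is no contact force yet. I'll lower it gently.

Emit:
{"api": "apply_moves", "payload": {
  "increments": [
    {"xyz":[0,0,0.3],"dr":[0,0,0]},
    {"xyz":[0,0,0.3],"dr":[0,0,0]},
    {"xyz":[0,0,0.3],"dr":[0,0,0]},
    {"xyz":[0,0,0.3],"dr":[0,0,0]},
    {"xyz":[0,0,0],"dr":[0,0,0]}
  ]
}}

```text
time_s: 7.85
eef_pos: [0.5657, 0.069, 0.0483]
tool_rot: [-2.222, -2.22, 0.001]
contact_force: [0.2, -0.3, -0.7]
width: 0.0252
gripper_force: 39.5
```

Emit:
{"api": "apply_moves", "payload": {
  "increments": [
    {"xyz":[0,0,0.5],"dr":[0,0,0]},
    {"xyz":[0,0,0.5],"dr":[0,0,0]},
    {"xyz":[0,0,0.5],"dr":[0,0,0]},
    {"xyz":[0,0,0.5],"dr":[0,0,0]},
    {"xyz":[0,0,0.5],"dr":[0,0,0]},
    {"xyz":[0,0,0.4],"dr":[0,0,0]},
    {"xyz":[0,0,0],"dr":[0,0,0]},
    {"xyz":[0,0,0],"dr":[0,0,0]}
  ]
}}

```text
time_s: 8.65
eef_pos: [0.5661, 0.069, 0.0197]
tool_rot: [-2.222, -2.221, 0.0]
contact_force: [-0.4, -0.4, -0.6]
width: 0.0254
gripper_force: 39.5
```

Now down a little more and release, then rise.

Emit:
{"api": "apply_moves", "payload": {
  "increments": [
    {"xyz":[0,0,0.2],"dr":[0,0,0]},
    {"xyz":[0,0,0.1],"dr":[0,0,0]},
    {"xyz":[0,0,0],"dr":[0,0,0]}
  ]
}}

```text
time_s: 8.95
eef_pos: [0.5665, 0.0691, 0.0172]
tool_rot: [2.222, 2.221, 0.001]
contact_force: [0.2, -0.3, 2.3]
width: 0.0252
gripper_force: 39.8
```

Emit:
{"api": "apply_moves", "payload": {
  "increments": [
    {"xyz":[0,0,0],"dr":[0,0,0]},
    {"xyz":[0,0,0],"dr":[0,0,0]},
    {"xyz":[0,0,0],"dr":[0,0,0]},
    {"xyz":[0,0,0],"dr":[0,0,0]},
    {"xyz":[0,0,0],"dr":[0,0,0]},
    {"xyz":[0,0,-2],"dr":[0,0,0]},
    {"xyz":[0,0,-2],"dr":[0,0,0]},
    {"xyz":[0,0,-3],"dr":[0,0,0]},
    {"xyz":[0,0,-3],"dr":[0,0,0]},
    {"xyz":[0,0,0],"dr":[0,0,0]}
  ],
  "grip": -1
}}

```text
time_s: 9.95
eef_pos: [0.5693, 0.0694, 0.1212]
tool_rot: [2.219, 2.218, 0.009]
contact_force: [-0.5, -0.3, -0.4]
width: 0.0853
gripper_force: 0.0
```

Emit:
{"api": "apply_moves", "payload": {
  "increments": [
    {"xyz":[2,-2.35,0],"dr":[0,0,0]},
    {"xyz":[2,-2.35,0],"dr":[0,0,0]},
    {"xyz":[2,-2.35,0],"dr":[0,0,0]},
    {"xyz":[2,-2.35,0],"dr":[0,0,0]},
    {"xyz":[2,-2.35,0],"dr":[0,0,0]},
    {"xyz":[1.8,-2.25,0],"dr":[0,0,0]},
    {"xyz":[0,0,0],"dr":[0,0,0]},
    {"xyz":[0,0,2.5],"dr":[0,0,0]},
    {"xyz":[0,0,2],"dr":[0,0,0]},
    {"xyz":[0,0,1],"dr":[0,0,0]},
    {"xyz":[0,0,0],"dr":[0,0,0]},
    {"xyz":[0,0,0],"dr":[0,0,0]}
  ]
}}

```text
time_s: 11.15
eef_pos: [0.4266, 0.1869, 0.062]
tool_rot: [2.223, 2.22, -0.0]
contact_force: [0.3, -0.3, -0.9]
width: 0.0853
gripper_force: 0.0
```

```bash
cat > f4.py <<'E'
from fit import *
np.set_printoptions(precision=4,suppress=True)
P={c:ctrl.camera(c) for c in("scene","top")}; pickle.dump(P,open("p4.pkl","wb"))
s=ctrl.sense(); print(s["time_s"],s["eef_pos"],s["tool_rot"])
for n,p in P.items():
  for nm,X in(("wide on pin",(.566,.069,.012)),("tight",(.427,.187,0))):
    try: print(n,nm,fit([(p,roi(project(p,(X[0],X[1],X[2]+.018)),14),brass(p))],lambda v:[cyl(v[0],v[1],v[2],v[2]+.036,.013)],X,[.004,.004,.004]))
    except Exception as e: print(e)
P0=pickle.load(open("p0.pkl","rb"))
def dk(p): h=hsv(p); return (((h[...,0]<15)|(h[...,0]>170))&(h[...,1]>90)&(h[...,2]<150)).astype(float)
V=[(p,roi(project(p,(.61,.262,.012)),34),dk(p)) for p in P0.values()]
for W in(V,V[:1],V[1:]): print("dish",fit(W,lambda v:[box(v[0],v[1],v[2],.12,.12,0,.024)],[.61,.262,.23],[.006,.006,.1]))
E
python3 f4.py
```

```text
11.25 [0.4271 0.1872 0.0626] [2.222 2.22  0.002]
scene wide on pin (array([0.5659, 0.0686, 0.0119]), np.float64(45.67041495759531))
scene tight (array([ 0.425 ,  0.1904, -0.0026]), np.float64(15.913855528172373))
top wide on pin (array([0.567 , 0.0674, 0.0129]), np.float64(8.440787475300832))
top tight (array([ 0.4791,  0.2793, -0.3135]), np.float64(0.0))
dish (array([0.6143, 0.2671, 0.2439]), np.float64(277.33408885035925))
dish (array([0.6135, 0.2676, 0.2439]), np.float64(156.92116619207243))
dish (array([0.6148, 0.2653, 0.2284]), np.float64(115.02344312026764))
```

Both views put the wide ferrule seated (foot z ≈ 12 mm, on the pin's axis). Next I'll grasp the tight one.

Emit:
{"api": "apply_moves", "payload": {
  "increments": [
    {"xyz":[0,0,1.5],"dr":[0,0,0]},
    {"xyz":[0,0,1.5],"dr":[0,0,0]},
    {"xyz":[0,0,1.5],"dr":[0,0,0]},
    {"xyz":[0,0,0.8],"dr":[0,0,0]},
    {"xyz":[0,0,0.3],"dr":[0,0,0]},
    {"xyz":[0,0,0],"dr":[0,0,0]},
    {"xyz":[0,0,0],"dr":[0,0,0]}
  ]
}}

```text
time_s: 11.95
eef_pos: [0.4268, 0.1873, 0.0065]
tool_rot: [2.222, 2.221, 0.002]
contact_force: [0.3, 0.2, -1.2]
width: 0.0852
gripper_force: 0.0
```

Emit:
{"api": "apply_moves", "payload": {
  "increments": [
    {"xyz":[0,0,0],"dr":[0,0,0]},
    {"xyz":[0,0,0],"dr":[0,0,0]},
    {"xyz":[0,0,0],"dr":[0,0,0]},
    {"xyz":[0,0,0],"dr":[0,0,0]},
    {"xyz":[0,0,0],"dr":[0,0,0]},
    {"xyz":[0,0,0],"dr":[0,0,0]},
    {"xyz":[0,0,0],"dr":[0,0,0]},
    {"xyz":[0,0,0],"dr":[0,0,0]},
    {"xyz":[0,0,-2],"dr":[0,0,0]},
    {"xyz":[0,0,-2.5],"dr":[0,0,0]},
    {"xyz":[0,0,-2.5],"dr":[0,0,0]},
    {"xyz":[0,0,0],"dr":[0,0,0]}
  ],
  "grip": 1,
  "newtons": 40
}}

```text
time_s: 13.15
eef_pos: [0.4283, 0.188, 0.0784]
tool_rot: [2.221, 2.22, 0.007]
contact_force: [-0.3, 1.0, -0.8]
width: 0.0246
gripper_force: 39.5
```

Emit:
{"api": "apply_moves", "payload": {
  "increments": [
    {"xyz":[0.97,2.3,0],"dr":[0,0,0]},
    {"xyz":[0.97,2.3,0],"dr":[0,0,0]},
    {"xyz":[0.97,2.3,0],"dr":[0,0,0]},
    {"xyz":[0.97,2.3,0],"dr":[0,0,0]},
    {"xyz":[0.97,2.3,0],"dr":[0,0,0]},
    {"xyz":[0.97,2.3,0],"dr":[0,0,0]},
    {"xyz":[0.97,2.3,0],"dr":[0,0,0]},
    {"xyz":[0.97,2.3,0],"dr":[0,0,0]},
    {"xyz":[0,0,1],"dr":[0,0,0]},
    {"xyz":[0,0,1],"dr":[0,0,0]},
    {"xyz":[0,0,1],"dr":[0,0,0]},
    {"xyz":[0,0,0],"dr":[0,0,0]}
  ]
}}

```text
time_s: 14.35
eef_pos: [0.6074, 0.2634, 0.043]
tool_rot: [-2.221, -2.22, 0.008]
contact_force: [-0.4, 0.1, -1.0]
width: 0.0241
gripper_force: 39.7
```

Emit:
{"api": "apply_moves", "payload": {
  "increments": [
    {"xyz":[0,0.4,0.8],"dr":[0,0,0]},
    {"xyz":[0,0,0.8],"dr":[0,0,0]},
    {"xyz":[0,0,0.7],"dr":[0,0,0]},
    {"xyz":[0,0,0.4],"dr":[0,0,0]},
    {"xyz":[0,0,0.2],"dr":[0,0,0]},
    {"xyz":[0,0,0],"dr":[0,0,0]},
    {"xyz":[0,0,0],"dr":[0,0,0]}
  ]
}}

```text
time_s: 15.05
eef_pos: [0.6144, 0.2647, 0.0171]
tool_rot: [2.222, 2.221, 0.001]
contact_force: [0.6, -0.5, -1.1]
width: 0.0241
gripper_force: 39.7
```

Expected seating height is about 0.0105, so I'll lower a bit more and release with a half opening.

Emit:
{"api": "apply_moves", "payload": {
  "increments": [
    {"xyz":[0,0,0.3],"dr":[0,0,0]},
    {"xyz":[0,0,0.2],"dr":[0,0,0]},
    {"xyz":[0,0,0],"dr":[0,0,0]},
    {"xyz":[0,0,0],"dr":[0,0,0]}
  ]
}}

```text
time_s: 15.45
eef_pos: [0.6142, 0.2646, 0.0117]
tool_rot: [-2.222, -2.221, 0.0]
contact_force: [0.5, 0.6, -1.1]
width: 0.0244
gripper_force: 39.7
```

Emit:
{"api": "apply_moves", "payload": {
  "increments": [
    {"xyz":[0,0,0],"dr":[0,0,0]},
    {"xyz":[0,0,0],"dr":[0,0,0]},
    {"xyz":[0,0,0],"dr":[0,0,0]},
    {"xyz":[0,0,0],"dr":[0,0,0]},
    {"xyz":[0,0,-2],"dr":[0,0,0]},
    {"xyz":[0,0,-2],"dr":[0,0,0]},
    {"xyz":[0,0,-3],"dr":[0,0,0]},
    {"xyz":[0,0,-4],"dr":[0,0,0]},
    {"xyz":[0,0,-4],"dr":[0,0,0]},
    {"xyz":[0,0,-2],"dr":[0,0,0]},
    {"xyz":[0,0,0],"dr":[0,0,0]}
  ],
  "grip": 0
}}

```text
time_s: 16.55
eef_pos: [0.6166, 0.2656, 0.1863]
tool_rot: [2.22, 2.219, 0.01]
contact_force: [0.8, 0.0, -0.0]
width: 0.043
gripper_force: 0.0
```

Emit:
{"api": "apply_moves", "payload": {
  "increments": [
    {"xyz":[-3.2,-0.95,0],"dr":[0,0,0]},
    {"xyz":[-3.2,-0.95,0],"dr":[0,0,0]},
    {"xyz":[-3.2,-0.95,0],"dr":[0,0,0]},
    {"xyz":[-3.2,-0.95,0],"dr":[0,0,0]},
    {"xyz":[-3.2,-0.95,0],"dr":[0,0,0]},
    {"xyz":[-3.2,-0.95,0],"dr":[0,0,0]},
    {"xyz":[-3.2,-0.95,0],"dr":[0,0,0]},
    {"xyz":[-3.2,-0.95,0],"dr":[0,0,0]},
    {"xyz":[-3.2,-0.95,0],"dr":[0,0,0]},
    {"xyz":[-3.2,-0.95,0],"dr":[0,0,0]},
    {"xyz":[-3.2,-0.95,0],"dr":[0,0,0]},
    {"xyz":[-3.2,-0.95,0],"dr":[0,0,0]}
  ]
}}

```text
time_s: 17.75
eef_pos: [0.4987, -0.1204, 0.1806]
tool_rot: [-2.221, -2.22, 0.001]
contact_force: [0.5, 0.8, -0.8]
width: 0.0428
gripper_force: 0.0
```

Emit:
{"api": "apply_moves", "payload": {
  "increments": [
    {"xyz":[-3,-0.9,0],"dr":[0,0,0]},
    {"xyz":[-3,-0.9,0],"dr":[0,0,0]},
    {"xyz":[0,0,0],"dr":[0,0,-6.9]},
    {"xyz":[0,0,0],"dr":[0,0,-6.9]},
    {"xyz":[0,0,0],"dr":[0,0,0]},
    {"xyz":[0,0,0],"dr":[0,0,0]}
  ]
}}

```text
time_s: 18.35
eef_pos: [0.4815, -0.1791, 0.181]
tool_rot: [-1.942, -2.468, 0.001]
contact_force: [-0.2, 0.5, 0.5]
width: 0.0428
gripper_force: 0.0
```

```bash
cat > f5.py <<'E'
from fit import *
np.set_printoptions(precision=4,suppress=True)
from scipy.spatial.transform import Rotation as R
P={c:ctrl.camera(c) for c in("scene","top")}; pickle.dump(P,open("p5.pkl","wb"))
s=ctrl.sense(); Rt=R.from_rotvec(s["tool_rot"]).as_matrix(); print(s["time_s"],s["eef_pos"],s["width"],s["q"]);print(Rt)
for n,p in P.items():
  for nm,X in(("wide on pin",(.566,.069,.012)),("tight",(.614,.265,.004))):
    print(n,nm,fit([(p,roi(project(p,(X[0],X[1],X[2]+.018)),10),brass(p))],lambda v:[cyl(v[0],v[1],v[2],v[2]+.036,.013)],X,[.004,.004,.004]))
print("shift cm",Rt.T@(np.array([.4735,-.2130,.080])-s["eef_pos"])*100)
a=P["scene"]["color"][...,::-1]; b=P["top"]["color"][...,::-1]
cv2.imwrite("pics/look5.png",np.hstack([cv2.resize(a[140:380,170:430],(390,360)),cv2.resize(b[110:260,240:402],(390,360))]))
E
python3 f5.py
```

```text
18.45 [ 0.4818 -0.179   0.1814] 0.04261578829532099 [-0.3558  0.1803 -0.3356  1.0556 -0.      0.9763]
[[-0.2365  0.9716 -0.0007]
 [ 0.9716  0.2365  0.0002]
 [ 0.0004 -0.0006 -1.    ]]
scene wide on pin (array([0.5655, 0.0692, 0.0118]), np.float64(46.80234333971799))
scene tight (array([0.6132, 0.2642, 0.0106]), np.float64(217.33431770148485))
top wide on pin (array([0.5672, 0.0672, 0.0135]), np.float64(8.62574157398598))
top tight (array([0.6155, 0.266 , 0.0067]), np.float64(297.34651086202814))
shift cm [-3.1073 -1.6046 10.1356]
```

View pics/look5.png

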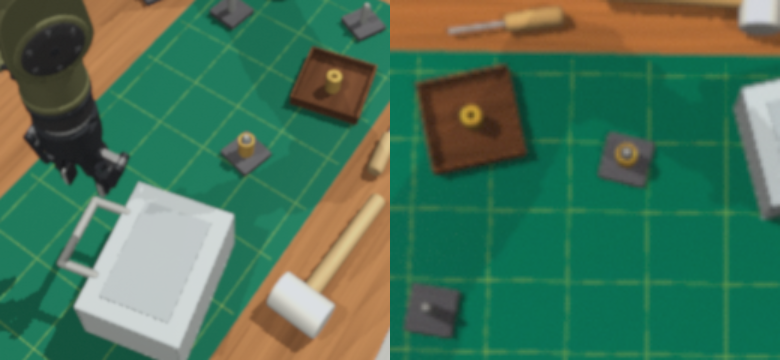

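The view shows the wide ferrule on the pin (crop left 246,142) and the tight one standing in the dish (334,82). The handle bar is at about (80,230) in the crop. Going to the handle.

Emit:
{"api": "apply_moves", "payload": {
  "increments": [
    {"xyz":[-1.5,-0.8,0],"dr":[0,0,0]},
    {"xyz":[-1.6,-0.8,0],"dr":[0,0,0]},
    {"xyz":[0,0,2],"dr":[0,0,0]},
    {"xyz":[0,0,2],"dr":[0,0,0]},
    {"xyz":[0,0,1.5],"dr":[0,0,0]},
    {"xyz":[0,0,0],"dr":[0,0,0]},
    {"xyz":[0,0,0],"dr":[0,0,0]}
  ],
  "grip": 0.3
}}

```text
time_s: 19.15
eef_pos: [0.4738, -0.213, 0.1269]
tool_rot: [-1.939, -2.471, 0.0]
contact_force: [0.9, -0.4, 0.6]
width: 0.0298
gripper_force: 0.0
```

```bash
cat > f6.py <<'E'
from fit import *
np.set_printoptions(precision=4,suppress=True)
from scipy.spatial.transform import Rotation as R
s=ctrl.sense(); Rt=R.from_rotvec(s["tool_rot"]).as_matrix(); print(s["time_s"],s["eef_pos"],s["width"],s["contact_force"])
print("shift cm",Rt.T@(np.array([.4735,-.2130,.080])-s["eef_pos"])*100)
p=ctrl.camera("scene"); c=np.round(project(p,(.474,-.213,.1))).astype(int); r=40
cv2.imwrite("pics/look6.png",cv2.resize(p["color"][c[1]-r:c[1]+r,c[0]-r:c[0]+r,::-1],(560,560),interpolation=cv2.INTER_CUBIC))
E
python3 f6.py
```

```text
19.15 [ 0.4738 -0.213   0.1269] 0.02983386204512156 [ 0.893  -0.3987  0.5601]
shift cm [ 0.0051 -0.0268  4.6916]
```

View pics/look6.png

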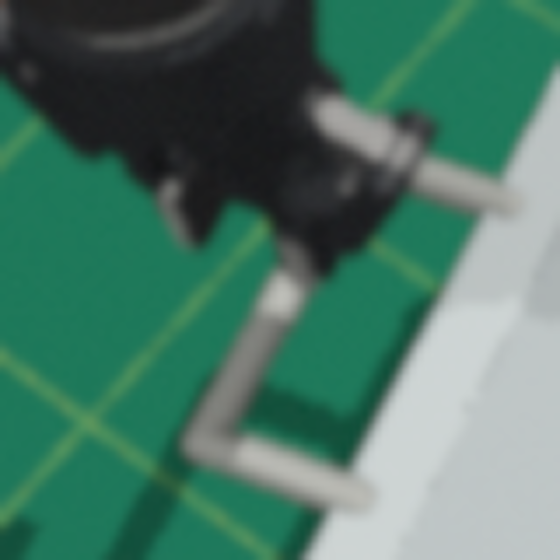

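The bar's midpoint (~265,275 in the crop) lies below and between the two fingertips (190,220 and 310,250). Descending.

Emit:
{"api": "apply_moves", "payload": {
  "increments": [
    {"xyz":[0,0,1],"dr":[0,0,0]},
    {"xyz":[0,0,1],"dr":[0,0,0]},
    {"xyz":[0,0,1],"dr":[0,0,0]},
    {"xyz":[0,0,1],"dr":[0,0,0]},
    {"xyz":[0,0,0.6],"dr":[0,0,0]},
    {"xyz":[0,0,0],"dr":[0,0,0]},
    {"xyz":[0,0,0],"dr":[0,0,0]}
  ]
}}

```text
time_s: 19.9
eef_pos: [0.4738, -0.2133, 0.0807]
tool_rot: [-1.939, -2.471, 0.0]
contact_force: [-0.0, -0.7, 0.2]
width: 0.0302
gripper_force: 0.0
```

Emit:
{"api": "apply_moves", "payload": {
  "increments": [
    {"xyz":[0,0,0],"dr":[0,0,0]},
    {"xyz":[0,0,0],"dr":[0,0,0]},
    {"xyz":[0,0,0],"dr":[0,0,0]},
    {"xyz":[0,0,0],"dr":[0,0,0]},
    {"xyz":[0,0,0],"dr":[0,0,0]},
    {"xyz":[0,0,0],"dr":[0,0,0]}
  ],
  "grip": 1,
  "newtons": 40
}}

```text
time_s: 20.5
eef_pos: [0.4743, -0.2135, 0.0811]
tool_rot: [1.939, 2.471, 0.0]
contact_force: [0.6, -0.5, 0.8]
width: 0.0106
gripper_force: 39.0
```

Emit:
{"api": "apply_moves", "payload": {
  "increments": [
    {"xyz":[0,0.1,-1.7],"dr":[0,0,0]},
    {"xyz":[0,0.25,-1.68],"dr":[0,0,0]},
    {"xyz":[0,0.39,-1.66],"dr":[0,0,0]},
    {"xyz":[0,0,0],"dr":[0,0,0]},
    {"xyz":[0,0,0],"dr":[0,0,0]}
  ]
}}

```text
time_s: 21.0
eef_pos: [0.4806, -0.2118, 0.1306]
tool_rot: [-1.939, -2.472, 0.002]
contact_force: [0.1, -3.5, -2.4]
width: 0.01
gripper_force: 39.3
```

Emit:
{"api": "apply_moves", "payload": {
  "increments": [
    {"xyz":[0,0.58,-1.66],"dr":[0,0,0]},
    {"xyz":[0,0.68,-1.6],"dr":[0,0,0]},
    {"xyz":[0,0.81,-1.5],"dr":[0,0,0]},
    {"xyz":[0,0.94,-1.42],"dr":[0,0,0]},
    {"xyz":[0,0,0],"dr":[0,0,0]},
    {"xyz":[0,0,0],"dr":[0,0,0]}
  ]
}}

```text
time_s: 21.6
eef_pos: [0.507, -0.2052, 0.1918]
tool_rot: [-1.938, -2.468, 0.009]
contact_force: [-10.0, -3.7, 3.2]
width: 0.0101
gripper_force: 39.4
```

Emit:
{"api": "apply_moves", "payload": {
  "increments": [
    {"xyz":[0,0.95,-1.33],"dr":[0,0,0]},
    {"xyz":[0,1.1,-1.23],"dr":[0,0,0]},
    {"xyz":[0,0,0],"dr":[0,0,0]},
    {"xyz":[0,0,0],"dr":[0,0,0]}
  ]
}}

```text
time_s: 22.0
eef_pos: [0.5269, -0.2003, 0.2179]
tool_rot: [-1.938, -2.468, 0.009]
contact_force: [-11.2, -3.1, 8.3]
width: 0.0101
gripper_force: 40.1
```

```bash
cat > f7.py <<'E'
from fit import *
import sys
np.set_printoptions(precision=4,suppress=True)
P={c:ctrl.camera(c) for c in("scene","top")}; s=ctrl.sense(); print(s["time_s"],s["eef_pos"],s["contact_force"],s["gripper_force"])
w=.241; e=np.array([np.cos(w),np.sin(w)]); n=np.array([-e[1],e[0]])
for c,p in P.items():
    X=cloud(p); d=X[...,:2]-np.array([.5902,-.1842]); a=d@e; b=d@n; z=X[...,2]; g=grey(p,60)>0
    k=g&(abs(b)<.075)&(z>.103)&(a<.06)&(a>-.09)&(z<.093+.9*1.3*(.085-a)) 
    # lid plane: keep points beyond the hinge line by ransac-like median slope from hinge (a=.075,z=.094)
    th=np.degrees(np.arctan2(z[k]-.094,.075-a[k])); h,ed=np.histogram(th,np.arange(0,90,2)); i=h.argmax()
    print(c,k.sum(),"mode",ed[i],h[max(0,i-3):i+4],"median",np.median(th[abs(th-ed[i]-1)<6]))
p=P["scene"]; c=np.round(project(p,(.55,-.2,.17))).astype(int); r=65
cv2.imwrite(f"pics/look{sys.argv[1]}.png",cv2.resize(p["color"][max(0,c[1]-r):c[1]+r,c[0]-r:c[0]+r,::-1],(560,560),interpolation=cv2.INTER_CUBIC))
E
python3 f7.py 7
```

```text
22.1 [ 0.5266 -0.2004  0.2177] [-10.8731  -2.3849   7.7469] 40.070244669914246
scene 4756 mode 44 [   0    9  651 2044 1155  533  215] median 45.52088647716465
top 1229 mode 44 [  0   7 107 386 319 205  96] median 46.22361377462216
```

View pics/look7.png

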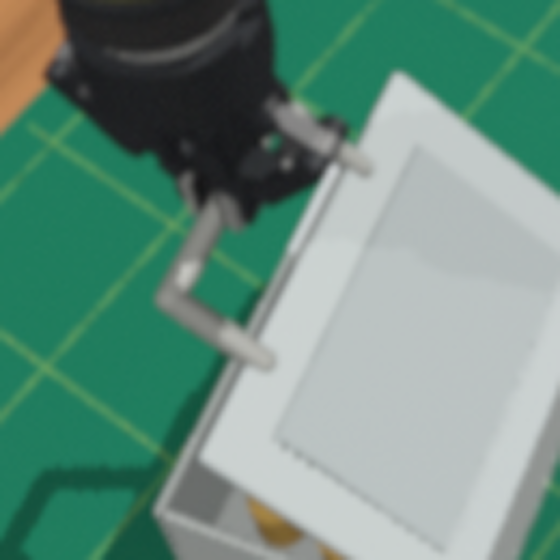

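The lid is at about 45° by both the kinematics and the images. I'll ease the grip and add the last 5°.

Emit:
{"api": "apply_moves", "payload": {
  "increments": [
    {"xyz":[0,0,0],"dr":[0,0,0]},
    {"xyz":[0,0.55,-0.6],"dr":[0,0,0]},
    {"xyz":[0,0.6,-0.6],"dr":[0,0,0]},
    {"xyz":[0,0,0],"dr":[0,0,0]},
    {"xyz":[0,0,0],"dr":[0,0,0]},
    {"xyz":[0,0,0],"dr":[0,0,0]},
    {"xyz":[0,0,0],"dr":[0,0,0]}
  ],
  "newtons": 25
}}

```text
time_s: 22.8
eef_pos: [0.5383, -0.1974, 0.2297]
tool_rot: [-1.938, -2.468, 0.007]
contact_force: [-9.9, -2.6, 6.9]
width: 0.0098
gripper_force: 39.6
```

```bash
python3 f7.py 8
```

```text
22.9 [ 0.5382 -0.1975  0.2297] [-9.6442 -2.2934  6.8769] 39.598780274391174
scene 4428 mode 48 [   0    1  130 1649 1577  593  284] median 50.28866005397627
top 980 mode 50 [  3  42 250 324 189 100  46] median 51.01416495241773
```

The lid is held steady at about 50°, so I'm handing in.

```bash
python3 -c "
from plant import ctrl
print(ctrl.job_done())"
```

```text
the job is handed in; nothing more can be done
None
```

I've handed the job in, but no verdict came back. By my last measurements, the wide ferrule is fully down on the rightmost pin, the tight one stands in the dish, and the gripper holds the lid still at about 50° (kinematics and both cameras agree within 1°).

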